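Walk the jar crate back to the ledge

ROBOT

A 6-joint arm with a two-finger parallel gripper is mounted at the origin on the work surface. World frame = base frame: x ahead of the robot, y to its left, z up, the work surface at z = 0. Lengths are in m, angles in degrees, forces in N, time in s.
With the tool pointing down it reaches from about 0.35 to 0.875 m from the base axis. Payload 4.2 kg.
Tool frame: the origin (TCP) lies on the front face of the gripper's body, between the roots of the fingers; the fingertips stand 70 mm ahead of it and the grasp point (between the pads) lies 51 mm ahead of it; z points along the fingers, y is the line along which they close (so a half turn about z gives the same grasp; the last joint's range is limited). The gripper opens to 87 mm and grips with 3 to 60 N. Pads are 19 mm wide; open, the fingers measure 117 mm over their backs; the gripper's body (75 mm by 190 mm) begins 51 mm behind the grasp point.
Start: joints at [89.473, 22.042, 0.453, 0, -68.411, -14.817], TCP at [0.165, 0.603, 0.292] pointing down, gripper open.
Joint ranges: [-179.83, 179.83], [-69.29, 118.12], [-61.27, 80.66], [-181.25, 117.63], [-171.15, -9.14], [-177.46, 177.46]. Speed limits (degrees/s): [159.86, 159.86, 180, 180, 180, 180].

INTERFACE

Orientations are given as a 3x3 rotation matrix whose columns are the frame's x, y, z axes.
In Python, from station import r gives the robot as it stands.
- The arm moves only by the shell command python3 -m pendant 'ROWS' [OPENING]. ROWS is JSON, a list of rows, each a list of 2 entries, a list of its own where there are three numbers: the shift along the tool's x, y, z in mm, then the turn, a rotation vector about the tool's x, y, z in rad. A call has 1 to 10 rows; each row is the pose to reach, as a shift and turn from the pose commanded when the call began, along the tool's axes at that moment; what a row does not reach only later rows make up. A row lasts 1/10 s, in which the tool goes at most 50 mm and 8.59 degrees, less where a joint would pass 70% of its speed; a pose out of reach is approached as far as the arm can. A call with a gripper value outside its range is refused whole. OPENING is the opening, from 0 (shut) to 1 (fully open), set as the call begins (- or left out, the last holds). The fingers move at their own pace and stop on an object; the grip force is fixed at half the most. Time passes only in rows, so rows that repeat a pose let the fingers close. It gives the time, the measured TCP pose, the force, the opening and the grip force at its end, in the units of the state.
- r.sense(): the state, without advancing time (a new reading comes with each control period).
- r.capture(name): name is "scene" or "top"; returns a dict with "frame" (420x560x3 uint8, red, green, blue), "vertical_fov" (degrees; the focal length in pixels is half the picture's height over the tangent of half this angle, whatever the lens; pixels are square), "cx", "cy" (the principal point, pixels), "rvec" (rotation vector, rad) and "tvec" (3), from world to camera coordinates, as OpenCV has them. Camera axes: x right, y down, z forward; pixel columns grow to the right and rows downward; lengths in m; the calibration is good to about 2 mm. A picture is of the moment at which its call begins. There is no depth.
- r.finish_job(): hands the job in; it is judged then, once.
The state is a dict: "time_s": time; "joints": joint angles; "joint_velocities": joint speeds; "effort": joint torques, N m; "tcp_pos": TCP position; "ee_rot": TCP orientation; "wrist_force": force on the tool from outside, world axes, zero at the start; "moment": the same for the moment, N m; "gripper_width": opening from 0.0 (shut) to 1.0 (fully open); "gripper_force": force on a finger pad.
Only numpy, scipy, OpenCV 4.12 (cv2) and the standard library are available. Lean on these libraries where they do the work, as an engineer would, in place of code of your own. Each camera call takes 0.05 s, during which the arm holds its last target. There are 200 camera calls.

TASK

Walk the heavy black crate of jars back across the bench by nudging its near corners, until its whole far side sits flush against the metal ledge behind it, roughly midway along the ledge, then let go. Go gently: never press on it with more than 25 N, which is too little to shove it straight, and keep it flat on the bench. Leave the tub, the carton and the lidded jar beside it where they stand.

Things in the scene. Friction and masses are not known exactly. Their poses are not given: they have to be found in the camera images.
- crate: Open black plastic crate of eight jars, about 4.8 kg: 160 mm along its x, 300 mm along its y, rim 92 mm high, jar lids below the rim. Origin: centre of its underside. It stands on a recessed foot 90 x 290 mm, 6 mm high; its flat upright walls run from 6 to 92 mm above the bench. At the start +x points roughly to the ledge (away from the robot), +y to the robot's left.
- crate_centre (a point): Middle of the crate, 50 mm above its underside; axes as the crate's. Sliding the crate straight takes over 25 N. Pushing its near wall about 135 mm to one side of the middle takes about 12 to 20 N and swings that end forward about a point roughly 70 mm to the other side of the middle. A fingertip dragged down or sideways along the wall adds force; rising 5 to 10 mm during a push avoids it.
- back_left (a point): Point on the crate's far left upright edge (80 mm ahead of the crate's centre, 150 mm to its left), 30 mm above the bench; axes as the crate's.
- back_right (a point): Point on the crate's far right upright edge (80 mm ahead of the crate's centre, 150 mm to its right), 30 mm above the bench; axes as the crate's.
- ledge: Fixed aluminium stop rail, 400 mm long, 45 mm high, 22 mm thick, rigid, white posts behind its ends. Origin: at bench height in the middle of the upright face that looks to the crate. Its +x points away from the crate (the way the crate must travel), +y along the rail to the left. The crate starts with its far side 20 to 70 mm short of it, within 10 mm of the middle and slightly askew.
- tub: Bystander: open white plastic tub, 110 mm across, 130 mm high, standing past one end of the ledge. Origin: centre of its underside.
- carton: Bystander: brown cardboard carton, 90 x 110 mm, 120 mm high, standing past the other end of the ledge. Origin: centre of its underside.
- jar: Bystander: amber lidded jar, 76 mm across, 120 mm high, standing behind the ledge. Origin: centre of its underside.

How it is judged:
By the outcome, as a careful person would: the job done as asked, in the order asked, and still so for the second after the job is handed in, with the robot touching nothing.
It also fails if it takes over 72 s, if anything falls off the work surface, if the arm or the gripper's body presses on something with over 40 N, if the wrist force passes 120 N, or if a joint passes its speed limit or range.

## Working session

There is one attempt and no reset: what is moved stays moved. The work goes in short steps, Python scripts to look and compute and a shell command to move; the robot and the scene stay as the last step left them, time stands still between calls to the robot, and variables do not carry over. Pictures are saved under pics/ and viewed, at most 10 in all, crops included, and the job is handed in when it is done.

```bash
mkdir -p pics; ls; python3 - <<'E'
from station import r
import cv2
for n in("scene","top"):
    c=r.capture(n); cv2.imwrite(f"pics/{n}0.png",c["frame"][:,:,::-1]); print(n,c["vertical_fov"],c["cx"],c["cy"],c["rvec"],c["tvec"])
s=r.sense();print(s["time_s"],s["tcp_pos"],s["ee_rot"],s["wrist_force"])
E
```

```text
pics
scene 56.00653892772566 278.90164353130115 210.37424935133902 [ 1.25617502  1.96838812 -1.11825744] [ 0.22533501 -0.23562839  1.53854519]
top 50.227670446498685 286.43978944115736 211.07225004300386 [ 2.19290205 -2.1313085   0.13955578] [0.00229198 0.67891834 0.99665137]
0.1 [0.16524238 0.60235107 0.29126204] [[ 9.64326271e-01 -2.64716230e-01 -4.00911162e-04]
 [-2.64716504e-01 -9.64324336e-01 -1.93584065e-03]
 [ 1.25840050e-04  1.97290980e-03 -9.99998046e-01]] [ 0.10102575 -0.39107287 -0.25104028]
```

View pics/scene0.png

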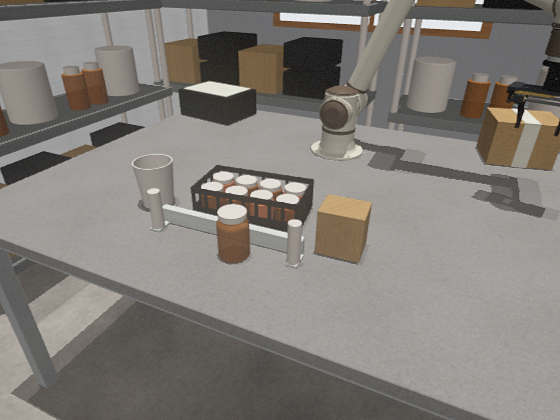

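View pics/top0.png

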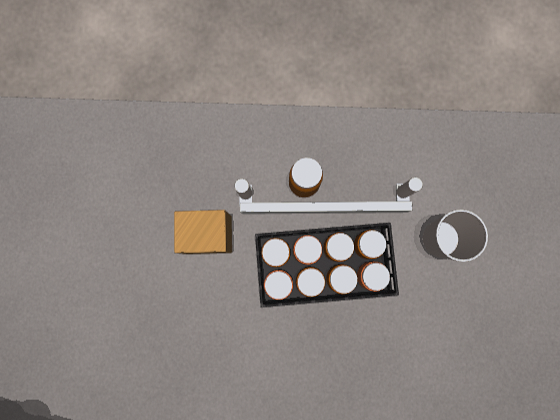

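Top view: crate rim corners are near (256,234), (390,224), (398,294) and (262,306), and the ledge runs from (240,211) to (411,209). The carton is on the left and the tub on the right. I'll refine with an enlarged crop.

```bash
cat > h.py <<'E'
import numpy as np,cv2
from station import r
def cam(c):
    f=c["frame"].shape[0]/2/np.tan(np.radians(c["vertical_fov"])/2)
    K=np.array([[f,0,c["cx"]],[0,f,c["cy"]],[0,0,1.]]);R=cv2.Rodrigues(np.array(c["rvec"]))[0];t=np.array(c["tvec"]);return K,R,t
def atz(c,uv,z):
    K,R,t=cam(c);o=-R.T@t;out=[]
    for u in uv:
        d=R.T@np.linalg.inv(K)@np.array([*u,1.]);out.append(o+d*(z-o[2])/d[2])
    return np.array(out)
def proj(c,p):
    K,R,t=cam(c);return cv2.projectPoints(np.array(p,float).reshape(-1,1,3),cv2.Rodrigues(R)[0],t,K,None)[0][:,0]
E
python3 - <<'E'
from h import *
c=r.capture("top");f=c["frame"][:,:,::-1]
cr=cv2.resize(f[190:320,230:430],None,fx=4,fy=4,interpolation=cv2.INTER_CUBIC);cv2.imwrite("pics/topc.png",cr)
print(atz(c,[(256,234),(390,224),(398,294),(262,306)],.092).round(4));print(atz(c,[(240,212),(411,210)],.045).round(4))
c2=r.capture("scene")
P=atz(c,[(256,234),(390,224),(398,294),(262,306)],.092)
print(proj(c2,P).round(1),proj(c2,atz(c,[(240,212),(411,210)],.045)).round(1))
cv2.imwrite("pics/scenec.png",cv2.resize(c2["frame"][140:270,130:330,::-1],None,fx=4,fy=4,interpolation=cv2.INTER_CUBIC))
E
```

```text
[[ 0.6199  0.0871  0.092 ]
 [ 0.6504 -0.2065  0.092 ]
 [ 0.4991 -0.2238  0.092 ]
 [ 0.4657  0.0686  0.092 ]]
[[ 0.6728  0.1286  0.045 ]
 [ 0.689  -0.2665  0.045 ]]
[[298.4 205. ]
 [192.  186.6]
 [217.  164.7]
 [313.1 179. ]] [[305.5 235.8]
 [166.9 203.5]]
```

View pics/topc.png

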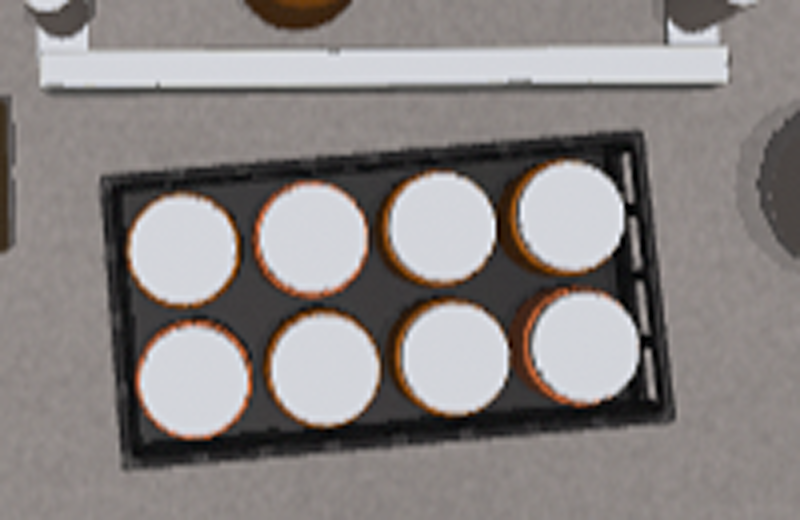

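View pics/scenec.png

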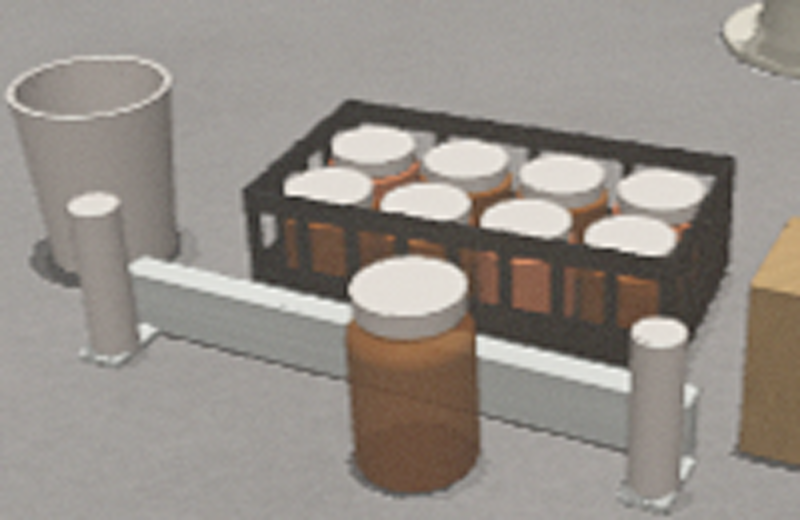

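```bash
cat >> h.py <<'E'
from scipy.optimize import least_squares
def rect(p): 
    x,y,a=p;R=np.array([[np.cos(a),-np.sin(a)],[np.sin(a),np.cos(a)]])
    return np.c_[(R@np.array([[.08,.15],[.08,-.15],[-.08,-.15],[-.08,.15]]).T).T+[x,y],np.full(4,.092)]
def refine(c,p,lab=None):
    """fit crate rim outline: darkest-gradient sampling along normals of the edges"""
    g=cv2.GaussianBlur(c["frame"],(0,0),.7).max(2).astype(np.float32)
    for it in range(6):
        Q=rect(p);pts=[];nr=[];dist=[]
        for i in range(4):
            if i==2: continue            # near edge hidden by the tool
            a,b=Q[i],Q[(i+1)%4];n=(a+b)/2-np.array([p[0],p[1],.092]);n/=np.linalg.norm(n)
            for s in np.linspace(.08,.92 if i==0 else .7,30):
                if i==3: s=1-s
                q=a+s*(b-a);o=np.arange(-.012,.0121,.0005)
                uv=proj(c,q+o[:,None]*n).astype(np.float32)
                v=cv2.remap(g,uv[:,0].reshape(1,-1),uv[:,1].reshape(1,-1),cv2.INTER_LINEAR)[0]
                d=np.gradient(v);k=d.argmax()
                if d[k]>1.0: pts.append(q);nr.append(n);dist.append(o[k])
        pts,nr,dist=map(np.array,(pts,nr,dist))
        J=np.c_[nr[:,0],nr[:,1],nr[:,1]*(pts[:,0]-p[0])-nr[:,0]*(pts[:,1]-p[1])]
        s=least_squares(lambda d:(J@d-dist)*1e3,np.zeros(3),loss="soft_l1");p=p+s.x
    return p,len(dist),np.median(abs(J@s.x-dist))
LED=None
def rel(p,L):
    """far corners left,right in ledge frame mm (x<0 = gap), centre offset, rel yaw"""
    ca,sa=np.cos(L[2]),np.sin(L[2]);R=np.array([[ca,sa],[-sa,ca]])
    q=(R@(np.vstack([rect(p)[:,:2],p[:2]])-L[:2]).T).T*1000
    return q.round(1)
E
python3 - <<'E'
from h import *
c=r.capture("top")
px=np.array([(102,177),(642,132),(674,418),(125,468)])/4-.375+[230,190]
P=least_squares(lambda p:(proj(c,rect(p))-px).ravel(),[.56,-.07,.1]);print("hand",P.x,P.fun.round(1))
p,n,m=refine(c,P.x);print("edge",p,n,m)
rp=np.array([(40,88),(728,83)])/4-.375+[230,190]
A=atz(c,rp,.045);d=A[0]-A[1];L=np.array([*A.mean(0)[:2],np.arctan2(-d[0],d[1])]);print("ledge",A.round(4),np.linalg.norm(d),L)
K,R,t=cam(c);print("cam",-R.T@t)
print(rel(p,L))
np.savez("s.npz",p=p,L=L)
print("carton",atz(c,[(175,211),(226,211),(226,253),(175,253)],.12).round(3).tolist())
print("tub",atz(c,[(437,236),(488,236),(462,211),(462,260)],.13).round(3).tolist())
c2=r.capture("scene");print(proj(c2,rect(p)).round(1)); print(proj(c2,A).round(1))
Li=np.array([[np.cos(L[2]),-np.sin(L[2])],[np.sin(L[2]),np.cos(L[2])]])
s=r.sense();print("tcp in ledge",(Li.T@(s["tcp_pos"][:2]-L[:2])*1000).round(1), s["tcp_pos"][2])
E
```

```text
hand [ 0.55929324 -0.06774237  0.11401778] [-0.6 -0.7  0.4 -1.1  0.8  1.  -0.6  0.7]
edge [ 0.55853854 -0.06729327  0.11482965] 90 0.0005099975304028374
ledge [[ 0.6737  0.1295  0.045 ]
 [ 0.6882 -0.2679  0.045 ]] 0.3976877085670159 [ 0.68092451 -0.0692144   0.03636888]
cam [0.55285046 0.02767938 1.07137274]
[[ -54.2  162.2]
 [ -30.7 -136.9]
 [-190.2 -149.4]
 [-213.7  149.6]
 [-122.2    6.4]]
carton [[0.662, 0.26, 0.12], [0.665, 0.151, 0.12], [0.576, 0.147, 0.12], [0.573, 0.255, 0.12]]
tub [[0.624, -0.297, 0.13], [0.627, -0.405, 0.13], [0.679, -0.351, 0.13], [0.575, -0.349, 0.13]]
[[299.7 205.5]
 [190.8 187.3]
 [217.1 164.2]
 [314.9 178.7]]
[[305.7 236.1]
 [166.7 203.3]]
tcp in ledge [-490.8  690.1] 0.2918828379829946
```

```bash
cat >> h.py <<'E'
def Lrot(L): return np.array([[np.cos(L[2]),-np.sin(L[2]),0],[np.sin(L[2]),np.cos(L[2]),0],[0,0,1]])
def delta(tx,ty,tz):
    L=np.load("s.npz")["L"];s=r.sense();W=np.array([L[0],L[1],0])+Lrot(L)@np.array([tx,ty,tz])/1000
    R=np.array(s["ee_rot"]);Rt=Lrot(L)@np.diag([1,-1,-1.])
    return (R.T@(W-s["tcp_pos"])*1000).round(1),cv2.Rodrigues(R.T@Rt)[0].ravel().round(4),W
E
python3 -c "
from h import *
print(delta(-250,135,250))"
```

```text
(array([396.1, 457.5,  42.2]), array([ 7.000e-04,  1.000e-04, -3.042e-01]), array([0.42618112, 0.05660611, 0.25      ]))
```

```bash
python3 -m pendant '[[[396,457,42],[0,0,-0.304]],[[396,457,42],[0,0,-0.304]],[[396,457,42],[0,0,-0.304]],[[396,457,42],[0,0,-0.304]],[[396,457,42],[0,0,-0.304]],[[396,457,42],[0,0,-0.304]],[[396,457,42],[0,0,-0.304]],[[396,457,42],[0,0,-0.304]],[[396,457,42],[0,0,-0.304]],[[396,457,42],[0,0,-0.304]]]' 0
python3 -c "
from h import *
print(delta(-250,135,110))"
```

```text
time_s: 1.3
tcp_pos: [0.381, 0.1509, 0.258]
ee_rot: [[0.999, 0.037, 0.001], [0.037, -0.999, 0.001], [0.001, -0.001, -1.0]]
wrist_force: [1.1, 0.6, 0.8]
gripper_width: 0.169
gripper_force: 0.0
(array([ 41.5,  96. , 147.9]), array([-0.0009, -0.0012,  0.0007]), array([0.42618112, 0.05660611, 0.11      ]))
```

```bash
python3 -m pendant '[[[41,96,148],[0,0,0]],[[41,96,148],[0,0,0]],[[41,96,148],[0,0,0]],[[41,96,148],[0,0,0]],[[41,96,148],[0,0,0]],[[41,96,148],[0,0,0]]]' 0
python3 -c "
from h import *
print(delta(-250,135,110))"
```

```text
time_s: 1.9
tcp_pos: [0.4254, 0.0583, 0.1097]
ee_rot: [[0.999, 0.036, -0.0], [0.036, -0.999, -0.0], [-0.0, 0.0, -1.0]]
wrist_force: [-0.0, 0.4, 0.8]
gripper_width: 0.004
gripper_force: 0.0
(array([ 0.7,  1.7, -0.3]), array([ 0.0004,  0.0002, -0.0007]), array([0.42618112, 0.05660611, 0.11      ]))
```

```bash
python3 -m pendant '[[[5,0,0],[0,0,0]],[[10,0,0],[0,0,0]],[[15,0,0],[0,0,0]],[[19,0,0],[0,0,0]],[[21,0,0],[0,0,0]],[[22,0,0],[0,0,0]],[[23,0,0],[0,0,0]],[[24,0,0],[0,0,0]],[[25,0,0],[0,0,0]],[[26,0,0],[0,0,0]]]'
python3 -m pendant '[[[1,0,0],[0,0,0]],[[2,0,0],[0,0,0]],[[3,0,0],[0,0,0]],[[4,0,0],[0,0,0]]]'
```

```text
time_s: 2.9
tcp_pos: [0.4511, 0.0592, 0.1096]
ee_rot: [[0.999, 0.036, -0.0], [0.036, -0.999, -0.0], [-0.0, 0.0, -1.0]]
wrist_force: [0.1, -0.2, 0.3]
gripper_width: 0.008
gripper_force: 0.0
time_s: 3.3
tcp_pos: [0.4518, 0.0585, 0.1089]
ee_rot: [[0.999, 0.035, -0.008], [0.035, -0.999, -0.002], [-0.008, 0.002, -1.0]]
wrist_force: [-10.6, 4.5, 5.8]
gripper_width: 0.007
gripper_force: 5.3
```

```bash
python3 -m pendant '[[[1,0,-2],[0,0,0]],[[2,0,-3],[0,0,0]],[[3,0,-4],[0,0,0]],[[4,0,-4.5],[0,0,0]],[[5,0,-5],[0,0,0]],[[6,0,-5.5],[0,0,0]],[[7,0,-6],[0,0,0]]]'
```

```text
time_s: 4.0
tcp_pos: [0.4547, 0.0574, 0.1121]
ee_rot: [[0.999, 0.033, -0.018], [0.033, -0.999, -0.005], [-0.018, 0.005, -1.0]]
wrist_force: [-11.9, 3.9, -5.4]
gripper_width: 0.004
gripper_force: 5.9
```

```bash
python3 -m pendant '[[[1,0,0],[0,0,0]],[[2,0,0],[0,0,0]],[[3,0,0],[0,0,0]],[[4,0,0],[0,0,0]],[[5,0,0],[0,0,0]],[[6,0,0],[0,0,0]],[[7,0,0],[0,0,0]]]'
python3 - <<'E'
from h import *
z=np.load("s.npz");p,n,m=refine(r.capture("top"),z["p"]);print(rel(p,z["L"]),n,m);np.savez("s.npz",p=p,L=z["L"])
E
```

```text
time_s: 4.7
tcp_pos: [0.4616, 0.0587, 0.1123]
ee_rot: [[0.999, 0.034, -0.018], [0.034, -0.999, -0.004], [-0.018, 0.003, -1.0]]
wrist_force: [-15.6, 10.0, -3.3]
gripper_width: 0.009
gripper_force: 7.6
[[ -44.3  158.8]
 [ -33.  -141. ]
 [-192.9 -147. ]
 [-204.2  152.7]
 [-118.6    5.9]] 90 0.0005462328606129717
```

```bash
python3 -m pendant '[[[1,-2,0],[0,0,0]],[[2,-3,0],[0,0,0]],[[3.5,-4,0],[0,0,0]],[[5,-4.5,0],[0,0,0]],[[6.5,-5,0],[0,0,0]],[[8,-5.5,0],[0,0,0]],[[9.5,-6,0],[0,0,0]],[[11,-6.5,0],[0,0,0]],[[12.5,-7,0],[0,0,0]],[[14,-7.5,0],[0,0,0]]]'
python3 - <<'E'
from h import *
z=np.load("s.npz");p,n,m=refine(r.capture("top"),z["p"]);print(rel(p,z["L"]),n,m);np.savez("s.npz",p=p,L=z["L"])
E
```

```text
time_s: 5.75
tcp_pos: [0.4737, 0.0649, 0.1123]
ee_rot: [[0.999, 0.031, -0.022], [0.031, -0.999, -0.007], [-0.022, 0.006, -1.0]]
wrist_force: [-18.5, 3.1, 3.3]
gripper_width: 0.004
gripper_force: 9.2
[[ -31.2  154.7]
 [ -38.3 -145.2]
 [-198.3 -141.4]
 [-191.1  158.5]
 [-114.7    6.6]] 90 0.0005310578097473279
```

```bash
python3 -m pendant '[[[1,-0.5,-1],[0,0,0]],[[2,-1,-1],[0,0,0]],[[3.5,-1.5,-1.5],[0,0,0]],[[5,-2,-1.5],[0,0,0]],[[6.5,-2.5,-2],[0,0,0]],[[8,-3,-2],[0,0,0]],[[9,-3.5,-2],[0,0,0]]]'
python3 -m pendant '[[[-6,0,0],[0,0,0]],[[-15,0,0],[0,0,0]],[[-25,0,0],[0,0,0]],[[-35,0,0],[0,0,0]],[[-45,0,0],[0,0,0]]]'
python3 - <<'E'
from h import *
z=np.load("s.npz");p,n,m=refine(r.capture("top"),z["p"]);q=rel(p,z["L"]);print(q,n,m);np.savez("s.npz",p=p,L=z["L"])
w=q[2]+(q[3]-q[2])*15/300;print(w,delta(w[0]-9-18,w[1],110))
E
```

```text
time_s: 6.5
tcp_pos: [0.4841, 0.0696, 0.1134]
ee_rot: [[0.999, 0.032, -0.019], [0.032, -0.999, -0.005], [-0.019, 0.004, -1.0]]
wrist_force: [-11.1, 2.9, -8.4]
gripper_width: 0.005
gripper_force: 5.7
time_s: 7.0
tcp_pos: [0.4461, 0.0701, 0.1181]
ee_rot: [[0.999, 0.036, 0.001], [0.036, -0.999, 0.001], [0.001, -0.001, -1.0]]
wrist_force: [0.4, 0.7, 0.1]
gripper_width: 0.006
gripper_force: 0.0
[[ -19.8  151.4]
 [ -41.7 -147.8]
 [-201.3 -136.1]
 [-179.4  163.1]
 [-110.6    7.6]] 90 0.000507329354798372
[-200.205 -121.14 ] (array([  4.4, 268.4,   7.8]), array([-0.    ,  0.0011, -0.0005]), array([ 0.45827451, -0.19853566,  0.11      ]))
```

```bash
python3 -m pendant '[[[0,50,2],[0,0,0]],[[0,100,4],[0,0,0]],[[0,150,8],[0,0,0]],[[0,200,8],[0,0,0]],[[2,250,8],[0,0,0]],[[4,269,8],[0,0,0]],[[8,269,8],[0,0,0]],[[12,269,8],[0,0,0]],[[16,269,8],[0,0,0]],[[18,269,8],[0,0,0]]]'
python3 -m pendant '[[[1,0,0],[0,0,0]],[[2,0,0],[0,0,0]],[[3,0.5,0],[0,0,0]],[[4,1,0],[0,0,0]],[[5,1.5,-1],[0,0,0]],[[6,2,-2],[0,0,0]],[[7,2.5,-3],[0,0,0]],[[8,3,-3],[0,0,0]],[[9,3.5,-3.5],[0,0,0]],[[10,4,-4],[0,0,0]]]'
```

```text
time_s: 8.05
tcp_pos: [0.4734, -0.197, 0.1095]
ee_rot: [[0.999, 0.038, -0.004], [0.038, -0.999, 0.0], [-0.004, -0.0, -1.0]]
wrist_force: [-6.1, -1.1, 3.3]
gripper_width: 0.003
gripper_force: 2.8
time_s: 9.05
tcp_pos: [0.4773, -0.1997, 0.1099]
ee_rot: [[0.999, 0.034, -0.018], [0.034, -0.999, 0.004], [-0.018, -0.005, -1.0]]
wrist_force: [-9.8, 1.0, -7.7]
gripper_width: 0.01
gripper_force: 4.7
```

```bash
python3 -m pendant '[[[1.5,0.5,0],[0,0,0]],[[3,1,0],[0,0,0]],[[4.5,1.5,0],[0,0,0]],[[6,2,0],[0,0,0]],[[7.5,2.5,0],[0,0,0]],[[9,3,0],[0,0,0]],[[10.5,3.5,0],[0,0,0]],[[12,4,-0.5],[0,0,0]],[[13.5,4.5,-1],[0,0,0]],[[15,5,-1],[0,0,0]]]'
python3 - <<'E'
from h import *
z=np.load("s.npz");p,n,m=refine(r.capture("top"),z["p"]);print(rel(p,z["L"]),n,m);np.savez("s.npz",p=p,L=z["L"])
E
```

```text
time_s: 10.05
tcp_pos: [0.4907, -0.2052, 0.1102]
ee_rot: [[0.999, 0.034, -0.023], [0.034, -0.999, 0.004], [-0.022, -0.004, -1.0]]
wrist_force: [-12.4, -5.1, -7.9]
gripper_width: 0.002
gripper_force: 6.5
[[ -26.3  155.9]
 [ -24.6 -144.1]
 [-184.6 -145. ]
 [-186.3  155. ]
 [-105.5    5.5]] 90 0.0005415620790380147
```

```bash
python3 -m pendant '[[[1.5,1.5,0],[0,0,0]],[[3,2.5,0],[0,0,0]],[[4.5,3.5,0],[0,0,0]],[[6,4,0],[0,0,0]],[[7.5,4.5,0],[0,0,0]],[[9,5,0],[0,0,0]],[[10.5,5.5,0],[0,0,0]],[[12,6,-0.5],[0,0,0]],[[13.5,6.5,-0.5],[0,0,0]],[[15,7,-1],[0,0,0]]]'
python3 - <<'E'
from h import *
z=np.load("s.npz");p,n,m=refine(r.capture("top"),z["p"]);print(rel(p,z["L"]),n,m);np.savez("s.npz",p=p,L=z["L"])
E
```

```text
time_s: 11.1
tcp_pos: [0.5061, -0.2116, 0.1109]
ee_rot: [[0.999, 0.034, -0.023], [0.034, -0.999, 0.004], [-0.022, -0.005, -1.0]]
wrist_force: [-12.4, -5.5, -6.9]
gripper_width: 0.004
gripper_force: 6.1
[[ -25.3  161.4]
 [   2.1 -137.3]
 [-157.3 -151.9]
 [-184.6  146.8]
 [ -91.3    4.8]] 90 0.0008292959926330141
```

```bash
sed -i 's/np.arange(-.012,.0121,.0005)/np.arange(-W,W+1e-4,.0005)/; s/def refine(c,p,lab=None):/def refine(c,p,W=.012):/' h.py
cat >> h.py <<'E'
def look(guess=None):
    """guess: far-left gap, far-right gap, centre y (mm, ledge frame)"""
    z=np.load("s.npz");L=z["L"];p=z["p"];c=r.capture("top")
    if guess is not None:
        l,rr,cy=guess;a=np.arctan2(rr-l,300);cx=(l+rr)/2-80*np.cos(a)
        p=np.r_[L[:2]+Lrot(L)[:2,:2]@np.array([cx,cy])/1000,L[2]+a]
    p,n,m=refine(c,p,.005);np.savez("s.npz",p=p,L=L);q=rel(p,L);print(q.tolist(),n,m)
    return c,p,q
E
python3 - <<'E'
from h import *
c,p,q=look((-32,-9,5.5))
f=cv2.resize(c["frame"][180:320,230:430,::-1],None,fx=4,fy=4,interpolation=cv2.INTER_CUBIC)
cv2.polylines(f,[((proj(c,rect(p))-[230,180]+.375)*4).astype(int)],True,(0,255,0),1);cv2.imwrite("pics/t2.png",f)
E
```

```text
[[-32.2, 160.8], [-5.4, -138.0], [-164.8, -152.3], [-191.5, 146.5], [-98.5, 4.3]] 90 0.0005513936186719362
```

View pics/t2.png

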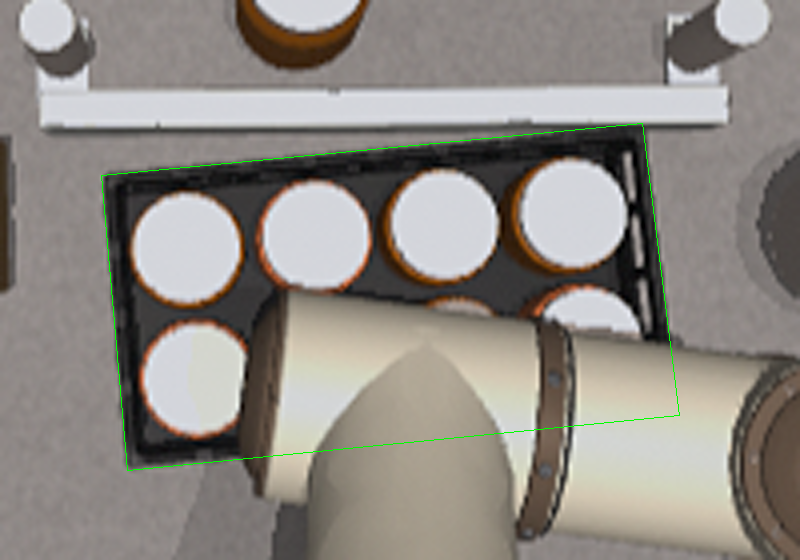

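Fit confirmed by eye: the far-right corner (644,124 in the crop) is about 6 mm from the ledge and the far-left corner (104,175) about 32 mm. Next I push the left end.

```bash
python3 -m pendant '[[[-6,0,0],[0,0,0]],[[-15,0,0],[0,0,0]],[[-30,0,0],[0,0,0]],[[-45,0,0],[0,0,0]],[[-55,-50,0],[0,0,0]],[[-55,-100,0],[0,0,0]],[[-55,-150,0],[0,0,0]],[[-55,-200,0],[0,0,0]],[[-55,-240,0],[0,0,0]],[[-55,-240,0],[0,0,0]]]'
python3 - <<'E'
from h import *
c,p,q=look()
w=q[3]+(q[2]-q[3])*15/300;print(w,delta(w[0]-9-3,w[1],110))
E
```

```text
time_s: 12.2
tcp_pos: [0.4529, 0.0303, 0.1171]
ee_rot: [[0.999, 0.045, 0.006], [0.045, -0.999, 0.002], [0.006, -0.002, -1.0]]
wrist_force: [-0.3, 0.0, -1.1]
gripper_width: 0.0
gripper_force: 0.0
[[-32.0, 160.4], [-7.1, -138.5], [-166.6, -151.8], [-191.4, 147.2], [-99.3, 4.3]] 90 0.0004647071420988574
[-190.16  132.25] (array([ 22.9, -26.2,   6.9]), array([-0.0016, -0.0042,  0.0062]), array([0.47408947, 0.05559744, 0.11      ]))
```

```bash
python3 -m pendant '[[[0,-26,5],[0,0,0]],[[5,-26,7],[0,0,0]],[[10,-26,7],[0,0,0]],[[14,-26,7],[0,0,0]],[[17,-26,7],[0,0,0]],[[19,-26,7],[0,0,0]],[[21,-26,7],[0,0,0]],[[22,-26,7],[0,0,0]],[[23,-26,7],[0,0,0]],[[24,-26,7],[0,0,0]]]'
python3 -m pendant '[[[1,0,0],[0,0,0]],[[2,0,0],[0,0,0]],[[3,-0.5,0],[0,0,0]],[[4,-1,0],[0,0,0]],[[5,-1.5,-1],[0,0,0]],[[6,-2,-2],[0,0,0]],[[7,-2.5,-2.5],[0,0,0]],[[8,-3,-3],[0,0,0]],[[9,-3.5,-3.5],[0,0,0]],[[10,-4,-4],[0,0,0]]]'
```

```text
time_s: 13.25
tcp_pos: [0.4739, 0.0519, 0.1085]
ee_rot: [[0.999, 0.036, -0.001], [0.036, -0.999, -0.0], [-0.001, 0.0, -1.0]]
wrist_force: [-2.6, 0.2, 1.5]
gripper_width: 0.004
gripper_force: 1.1
time_s: 14.25
tcp_pos: [0.4771, 0.0536, 0.1091]
ee_rot: [[0.999, 0.033, -0.018], [0.033, -0.999, -0.006], [-0.018, 0.005, -1.0]]
wrist_force: [-9.9, -1.5, -6.5]
gripper_width: 0.003
gripper_force: 4.8
```

```bash
python3 -m pendant '[[[1.5,-0.5,0],[0,0,0]],[[3,-1,0],[0,0,0]],[[4.5,-1.5,0],[0,0,0]],[[6,-2,0],[0,0,0]],[[7.5,-2.5,0],[0,0,0]],[[9,-3,0],[0,0,0]],[[10.5,-3.5,0],[0,0,0]],[[12,-4,-0.5],[0,0,0]],[[13.5,-4.5,-1],[0,0,0]],[[15,-5,-1],[0,0,0]]]'
python3 -c "
from h import *
look((-16,-12,4))"
```

```text
time_s: 15.25
tcp_pos: [0.4915, 0.0601, 0.1098]
ee_rot: [[0.999, 0.033, -0.018], [0.033, -0.999, -0.005], [-0.019, 0.004, -1.0]]
wrist_force: [-13.2, 3.0, -4.5]
gripper_width: 0.008
gripper_force: 6.7
[[-14.6, 155.3], [-14.0, -144.7], [-174.0, -145.1], [-174.6, 154.9], [-94.3, 5.1]] 90 0.00036504627004045674
```

```bash
python3 -m pendant '[[[1.5,-1,0],[0,0,0]],[[3,-1.5,0],[0,0,0]],[[4.5,-2,0],[0,0,0]],[[6,-2.5,0],[0,0,0]],[[7,-3,-0.5],[0,0,0]],[[8,-3.5,-1],[0,0,0]],[[9,-4,-1],[0,0,0]]]'
python3 -m pendant '[[[-6,0,0],[0,0,0]],[[-15,0,0],[0,0,0]],[[-30,0,0],[0,0,0]],[[-40,0,0],[0,0,0]],[[-40,50,0],[0,0,0]],[[-40,100,0],[0,0,0]],[[-40,150,0],[0,0,0]],[[-40,200,0],[0,0,0]],[[-40,250,0],[0,0,0]],[[-40,265,0],[0,0,0]]]'
python3 - <<'E'
from h import *
c,p,q=look((-5,-17,5))
w=q[2]+(q[3]-q[2])*15/300;print(w,delta(w[0]-9-3,w[1],110))
E
```

```text
time_s: 16.0
tcp_pos: [0.4998, 0.0642, 0.1103]
ee_rot: [[0.999, 0.032, -0.02], [0.032, -0.999, -0.005], [-0.02, 0.004, -1.0]]
wrist_force: [-11.1, 2.0, -7.7]
gripper_width: 0.006
gripper_force: 5.9
time_s: 17.0
tcp_pos: [0.4779, -0.2037, 0.1153]
ee_rot: [[0.999, 0.032, 0.003], [0.032, -0.999, -0.001], [0.003, 0.001, -1.0]]
wrist_force: [0.5, 0.5, -0.0]
gripper_width: 0.005
gripper_force: 0.0
[[-2.9, 152.3], [-16.7, -147.4], [-176.5, -140.0], [-162.7, 159.7], [-89.7, 6.1]] 90 0.0005098669592392015
[-175.81  -125.015] (array([19.8, -2.4,  5.3]), array([ 0.0012, -0.0029, -0.0047]), array([ 0.49778436, -0.20097566,  0.11      ]))
```

```bash
python3 -m pendant '[[[5,0,5],[0,0,0]],[[10,0,5],[0,0,0]],[[14,0,5],[0,0,0]],[[16,0,5],[0,0,0]],[[18,0,5],[0,0,0]],[[19,0,5],[0,0,0]],[[20,0,5],[0,0,0]],[[21,0,5],[0,0,0]],[[22,0,5],[0,0,0]],[[23,0,5],[0,0,0]]]'
python3 -m pendant '[[[1,0,0],[0,0,0]],[[2,0,0],[0,0,0]],[[3,0.5,0],[0,0,0]],[[4,1,0],[0,0,0]],[[5,1.5,-1],[0,0,0]],[[6,2,-2],[0,0,0]],[[7,2.5,-2.5],[0,0,0]],[[8,3,-3],[0,0,0]],[[9,3.5,-3.5],[0,0,0]],[[10,4,-4],[0,0,0]]]'
python3 -c "
from h import *
look((-4,-13,5))"
```

```text
time_s: 18.05
tcp_pos: [0.4979, -0.1991, 0.1092]
ee_rot: [[0.999, 0.035, -0.006], [0.035, -0.999, 0.001], [-0.006, -0.001, -1.0]]
wrist_force: [-8.2, 0.5, 5.2]
gripper_width: 0.008
gripper_force: 3.8
time_s: 19.05
tcp_pos: [0.503, -0.2021, 0.1094]
ee_rot: [[0.999, 0.032, -0.019], [0.032, -0.999, 0.004], [-0.018, -0.005, -1.0]]
wrist_force: [-9.7, 1.1, -7.4]
gripper_width: 0.003
gripper_force: 4.8
[[-5.9, 155.2], [-5.6, -144.8], [-165.6, -145.0], [-165.9, 155.0], [-85.7, 5.1]] 90 0.00045454143210880656
```

```bash
python3 -m pendant '[[[1,0.5,0],[0,0,0]],[[2,1,0],[0,0,0]],[[3,1.5,0],[0,0,0]],[[4,2,0],[0,0,0]],[[5,2.5,0],[0,0,0]]]'
python3 - <<'E'
from h import *
c,p,q=look((-6,-6,5))
f=cv2.resize(c["frame"][180:320,230:430,::-1],None,fx=4,fy=4,interpolation=cv2.INTER_CUBIC)
cv2.polylines(f,[((proj(c,rect(p))-[230,180]+.375)*4).astype(int)],True,(0,255,0),1);cv2.imwrite("pics/t3.png",f)
E
```

```text
time_s: 19.6
tcp_pos: [0.5073, -0.2044, 0.1096]
ee_rot: [[0.999, 0.033, -0.021], [0.033, -0.999, 0.004], [-0.021, -0.005, -1.0]]
wrist_force: [-12.3, 1.4, -3.0]
gripper_width: 0.006
gripper_force: 6.2
[[-6.6, 155.3], [-4.9, -144.7], [-164.9, -145.6], [-166.6, 154.4], [-85.8, 4.9]] 90 0.0004899384272742254
```

View pics/t3.png

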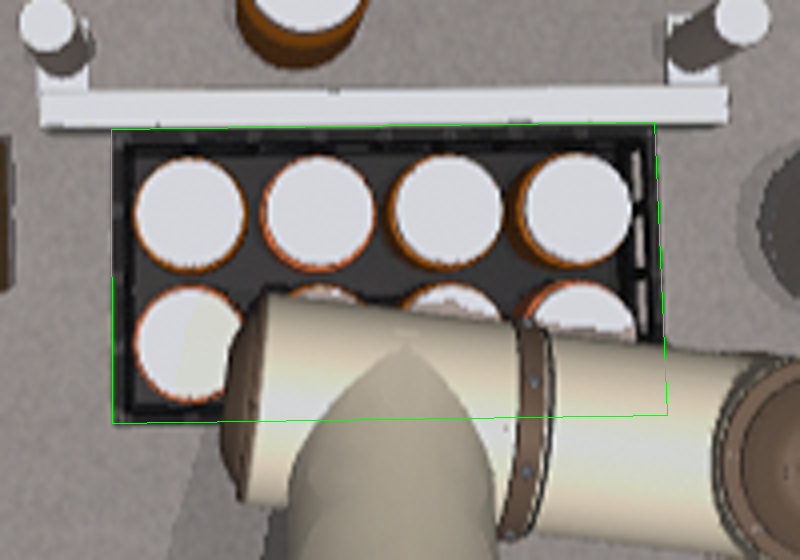

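The rim's far edge (crop y≈131–133) is short of the ledge edge (y≈124–128). With parallax that is about 8–10 mm, so my edge finder jumped to the bright rail. I'll take the first dark-to-bench crossing instead.

```bash
python3 - <<'E'
s=open("h.py").read()
s=s.replace("d=np.gradient(v);k=d.argmax()\n","k=int((v>80).argmax())\n").replace("if d[k]>1.0:","if k>0:")
open("h.py","w").write(s)
E
python3 - <<'E'
from h import *
c,p,q=look((-9,-10,5))
c,p,q=look((-8,-8,5))
E
python3 -m pendant '[[[1,0.5,0],[0,0,0]],[[2,1,0],[0,0,0]],[[3,1.5,0],[0,0,0]],[[4,2,0],[0,0,0]],[[5,2.5,0],[0,0,0]],[[6,3,0],[0,0,0]]]'
python3 -c "
from h import *
look((-10,-4,5))"
```

```text
[[-7.6, 155.4], [-6.3, -144.6], [-166.3, -145.3], [-167.6, 154.7], [-87.0, 5.0]] 90 0.0004895481756371368
[[-7.6, 155.4], [-6.4, -144.6], [-166.4, -145.3], [-167.6, 154.7], [-87.0, 5.1]] 90 0.00048801287845794627
time_s: 20.35
tcp_pos: [0.5129, -0.2073, 0.1096]
ee_rot: [[0.999, 0.033, -0.022], [0.033, -0.999, 0.004], [-0.022, -0.005, -1.0]]
wrist_force: [-13.4, 0.0, -3.1]
gripper_width: 0.005
gripper_force: 6.7
[[-9.5, 156.0], [-3.2, -144.0], [-163.1, -147.3], [-169.4, 152.6], [-86.3, 4.3]] 90 0.0004987290627401777
```

```bash
python3 -m pendant '[[[1,0.5,0],[0,0,0]],[[2,1,0],[0,0,0]],[[3,1.5,0],[0,0,0]]]'
python3 -m pendant '[[[-6,0,0],[0,0,0]],[[-15,0,0],[0,0,0]],[[-30,0,0],[0,0,0]],[[-40,0,0],[0,0,0]],[[-40,-50,0],[0,0,0]],[[-40,-100,0],[0,0,0]],[[-40,-150,0],[0,0,0]],[[-40,-200,0],[0,0,0]],[[-40,-250,0],[0,0,0]],[[-40,-265,0],[0,0,0]]]'
python3 - <<'E'
from h import *
c,p,q=look((-10,-1,5))
w=q[3]+(q[2]-q[3])*15/300;print(w,delta(w[0]-9-3,w[1],110))
E
```

```text
time_s: 20.7
tcp_pos: [0.5144, -0.2081, 0.1095]
ee_rot: [[0.999, 0.033, -0.026], [0.033, -0.999, 0.005], [-0.026, -0.006, -1.0]]
wrist_force: [-18.1, 7.3, 3.1]
gripper_width: 0.001
gripper_force: 9.0
time_s: 21.7
tcp_pos: [0.4763, 0.0582, 0.1146]
ee_rot: [[0.999, 0.042, 0.004], [0.042, -0.999, 0.002], [0.004, -0.001, -1.0]]
wrist_force: [1.1, -1.0, 0.9]
gripper_width: 0.002
gripper_force: 0.0
[[-10.3, 156.4], [-1.9, -143.5], [-161.8, -148.0], [-170.2, 151.9], [-86.1, 4.2]] 90 0.0005016178129631055
[-169.78   136.905] (array([17.9, -1.8,  4.6]), array([-0.0016, -0.0043,  0.0056]), array([0.49428674, 0.06099039, 0.11      ]))
```

```bash
python3 -m pendant '[[[5,0,4],[0,0,0]],[[10,0,4],[0,0,0]],[[14,0,4],[0,0,0]],[[16,0,4],[0,0,0]],[[18,0,4],[0,0,0]],[[19,0,4],[0,0,0]],[[20,0,4],[0,0,0]],[[21,0,4],[0,0,0]],[[22,0,3],[0,0,0]],[[23,0,2],[0,0,0]]]'
python3 -m pendant '[[[1,-0.5,-0.5],[0,0,0]],[[2,-1,-1],[0,0,0]],[[3,-1.5,-1.5],[0,0,0]],[[4,-2,-2],[0,0,0]],[[5,-2.5,-2.5],[0,0,0]],[[6,-3,-3],[0,0,0]],[[7,-3.5,-3],[0,0,0]],[[8,-4,-3],[0,0,0]]]'
python3 -c "
from h import *
look((-6,-3,5))"
```

```text
time_s: 22.75
tcp_pos: [0.4938, 0.0537, 0.1096]
ee_rot: [[0.999, 0.034, -0.011], [0.034, -0.999, -0.002], [-0.011, 0.002, -1.0]]
wrist_force: [-8.6, 2.6, -4.7]
gripper_width: 0.001
gripper_force: 4.1
time_s: 23.55
tcp_pos: [0.4989, 0.0568, 0.1108]
ee_rot: [[0.999, 0.033, -0.018], [0.033, -0.999, -0.005], [-0.018, 0.004, -1.0]]
wrist_force: [-10.0, -1.4, -6.1]
gripper_width: 0.001
gripper_force: 5.4
[[-7.6, 155.8], [-3.4, -144.2], [-163.4, -146.4], [-167.6, 153.6], [-85.5, 4.7]] 90 0.0004951061472246394
```

```bash
python3 -m pendant '[[[1,-0.5,0],[0,0,0]],[[2,-1,0],[0,0,0]],[[3,-1.5,-0.5],[0,0,0]],[[4,-2,-0.5],[0,0,0]],[[5,-2.5,-1],[0,0,0]]]'
python3 -m pendant '[[[1,-0.3,0],[0,0,0]],[[1.5,-0.5,-0.5],[0,0,0]],[[2,-0.7,-0.5],[0,0,0]]]'
python3 -c "
from h import *
look((-2,-4,5))"
```

```text
time_s: 24.1
tcp_pos: [0.5034, 0.0594, 0.1115]
ee_rot: [[0.999, 0.032, -0.019], [0.032, -0.999, -0.005], [-0.019, 0.004, -1.0]]
wrist_force: [-10.2, 1.1, -8.0]
gripper_width: 0.005
gripper_force: 5.2
time_s: 24.4
tcp_pos: [0.5049, 0.0602, 0.1117]
ee_rot: [[0.999, 0.031, -0.02], [0.031, -0.999, -0.005], [-0.02, 0.004, -1.0]]
wrist_force: [-11.8, -0.1, -6.9]
gripper_width: 0.008
gripper_force: 6.2
[[-1.5, 154.4], [-5.9, -145.6], [-165.9, -143.2], [-161.5, 156.8], [-83.7, 5.6]] 90 0.0004940872204453267
```

```bash
python3 -m pendant '[[[0.7,-0.3,0],[0,0,0]],[[1.4,-0.6,0],[0,0,0]],[[2,-0.8,0],[0,0,0]]]'
python3 -m pendant '[[[-6,0,0],[0,0,0]],[[-15,0,0],[0,0,0]],[[-30,0,0],[0,0,0]],[[-40,0,0],[0,0,0]],[[-40,50,0],[0,0,0]],[[-40,100,0],[0,0,0]],[[-40,150,0],[0,0,0]],[[-40,200,0],[0,0,0]],[[-40,250,0],[0,0,0]],[[-40,265,0],[0,0,0]]]'
python3 - <<'E'
from h import *
c,p,q=look((-1,-6,5))
w=q[2]+(q[3]-q[2])*15/300;print(w,delta(w[0]-9-3,w[1],110))
E
```

```text
time_s: 24.75
tcp_pos: [0.505, 0.0603, 0.1116]
ee_rot: [[0.999, 0.031, -0.025], [0.031, -1.0, -0.007], [-0.025, 0.006, -1.0]]
wrist_force: [-18.0, -0.4, -1.4]
gripper_width: 0.007
gripper_force: 8.7
time_s: 25.75
tcp_pos: [0.4851, -0.2064, 0.1166]
ee_rot: [[0.999, 0.032, 0.003], [0.032, -0.999, -0.001], [0.003, 0.001, -1.0]]
wrist_force: [-0.3, 0.7, -0.7]
gripper_width: 0.004
gripper_force: 0.0
[[-1.5, 154.4], [-5.8, -145.5], [-165.8, -143.3], [-161.5, 156.7], [-83.7, 5.6]] 90 0.000483957293741096
[-165.585 -128.3  ] (array([23.1, -1.8,  6.5]), array([ 0.001 , -0.0026, -0.0047]), array([ 0.50812204, -0.2038867 ,  0.11      ]))
```

```bash
python3 -m pendant '[[[5,0,6],[0,0,0]],[[10,0,6],[0,0,0]],[[15,0,6],[0,0,0]],[[18,0,6],[0,0,0]],[[20,0,6],[0,0,0]],[[21,0,6],[0,0,0]],[[22,0,6],[0,0,0]],[[23,0,6],[0,0,0]],[[24,0,5],[0,0,0]],[[25,0,4],[0,0,0]]]'
python3 -m pendant '[[[1,0.3,-0.5],[0,0,0]],[[2,0.6,-1],[0,0,0]],[[3,1,-1.5],[0,0,0]],[[4,1.4,-2],[0,0,0]],[[5,1.8,-2],[0,0,0]],[[6,2.2,-2],[0,0,0]]]'
python3 -c "
from h import *
look((-3,-4,5))"
```

```text
time_s: 26.8
tcp_pos: [0.5095, -0.2019, 0.1122]
ee_rot: [[0.999, 0.036, -0.0], [0.036, -0.999, -0.0], [-0.0, 0.0, -1.0]]
wrist_force: [0.6, 0.8, -0.0]
gripper_width: 0.005
gripper_force: 0.0
time_s: 27.4
tcp_pos: [0.5104, -0.2027, 0.1124]
ee_rot: [[0.999, 0.034, -0.013], [0.034, -0.999, 0.003], [-0.013, -0.004, -1.0]]
wrist_force: [-10.5, 6.1, 4.1]
gripper_width: 0.006
gripper_force: 5.7
[[-1.5, 154.4], [-5.8, -145.6], [-165.8, -143.2], [-161.4, 156.7], [-83.6, 5.6]] 90 0.0004887220980816763
```

```bash
python3 -m pendant '[[[1,-0.5,-1],[0,0,0]],[[2,0,-2],[0,0,0]],[[3,0.5,-2.5],[0,0,0]],[[4,1,-3],[0,0,0]],[[5,1.5,-3],[0,0,0]],[[6,2,-3.5],[0,0,0]]]'
python3 -c "
from h import *
look((-3,-4,5))"
```

```text
time_s: 28.05
tcp_pos: [0.5141, -0.2048, 0.1134]
ee_rot: [[0.999, 0.033, -0.019], [0.033, -0.999, 0.004], [-0.019, -0.005, -1.0]]
wrist_force: [-9.6, 0.9, -8.1]
gripper_width: 0.005
gripper_force: 5.1
[[-3.4, 155.3], [-2.0, -144.7], [-162.0, -145.5], [-163.4, 154.5], [-82.7, 4.9]] 90 0.0004811896635403574
```

```bash
python3 -m pendant '[[[0.7,0.3,0],[0,0,0]],[[1.3,0.5,0],[0,0,0]],[[2,0.8,0],[0,0,0]]]'
python3 -m pendant '[[[-6,0,0],[0,0,0]],[[-15,0,0],[0,0,0]],[[-30,0,0],[0,0,0]],[[-40,0,0],[0,0,0]],[[-40,-50,0],[0,0,0]],[[-40,-100,0],[0,0,0]],[[-40,-150,0],[0,0,0]],[[-40,-200,0],[0,0,0]],[[-40,-250,0],[0,0,0]],[[-40,-265,0],[0,0,0]]]'
python3 - <<'E'
from h import *
c,p,q=look((-3.5,-1.5,5))
w=q[3]+(q[2]-q[3])*15/300;print(w,delta(w[0]-9-3,w[1],110))
E
```

```text
time_s: 28.4
tcp_pos: [0.515, -0.2053, 0.1134]
ee_rot: [[0.999, 0.033, -0.022], [0.033, -0.999, 0.005], [-0.022, -0.005, -1.0]]
wrist_force: [-15.0, 4.6, -3.0]
gripper_width: 0.008
gripper_force: 6.9
time_s: 29.4
tcp_pos: [0.4753, 0.0612, 0.1188]
ee_rot: [[0.999, 0.042, 0.005], [0.042, -0.999, 0.002], [0.005, -0.002, -1.0]]
wrist_force: [0.2, 0.2, 0.6]
gripper_width: 0.005
gripper_force: 0.0
[[-4.0, 155.6], [-1.1, -144.4], [-161.1, -146.0], [-164.0, 154.0], [-82.5, 4.8]] 90 0.00046219054511342924
[-163.855  139.   ] (array([24.7, -0.8,  8.9]), array([-0.0017, -0.0048,  0.0058]), array([0.50013164, 0.06329945, 0.11      ]))
```

```bash
python3 -m pendant '[[[5,10,6],[0,0,0]],[[10,20,8],[0,0,0]],[[15,20,8],[0,0,0]],[[18,20,8],[0,0,0]],[[20,20,8],[0,0,0]],[[22,20,8],[0,0,0]],[[23,20,8],[0,0,0]],[[24,20,8],[0,0,0]],[[25,20,8],[0,0,0]],[[26,20,7],[0,0,0]]]'
python3 -m pendant '[[[1,-0.3,-0.5],[0,0,0]],[[2,-0.6,-1.5],[0,0,0]],[[3,-1,-2.5],[0,0,0]],[[4,-1.4,-3.5],[0,0,0]],[[5,-1.8,-4],[0,0,0]]]'
python3 -c "
from h import *
look((-3,-2,5))"
```

```text
time_s: 30.45
tcp_pos: [0.5008, 0.0381, 0.1106]
ee_rot: [[0.999, 0.036, -0.0], [0.036, -0.999, -0.0], [-0.0, 0.0, -1.0]]
wrist_force: [0.4, 0.7, 0.1]
gripper_width: 0.004
gripper_force: 0.0
time_s: 30.95
tcp_pos: [0.5036, 0.0392, 0.1137]
ee_rot: [[0.999, 0.035, -0.006], [0.035, -0.999, -0.002], [-0.006, 0.001, -1.0]]
wrist_force: [-5.1, -2.9, -2.5]
gripper_width: 0.002
gripper_force: 2.6
[[-3.9, 155.5], [-1.1, -144.5], [-161.1, -146.0], [-163.9, 154.0], [-82.5, 4.8]] 90 0.0004913404026861499
```

```bash
python3 -m pendant '[[[1,0,-0.5],[0,0,0]],[[2,-0.3,-1],[0,0,0]],[[3,-0.5,-1.5],[0,0,0]],[[3.7,-0.7,-2],[0,0,0]],[[4.2,-0.9,-2],[0,0,0]]]'
python3 -c "
from h import *
look((-3,-2,5))"
```

```text
time_s: 31.5
tcp_pos: [0.5039, 0.0393, 0.1138]
ee_rot: [[0.999, 0.034, -0.015], [0.034, -0.999, -0.004], [-0.015, 0.003, -1.0]]
wrist_force: [-11.5, -1.0, -2.7]
gripper_width: 0.006
gripper_force: 5.8
[[-3.9, 155.6], [-1.0, -144.4], [-161.0, -145.9], [-163.9, 154.1], [-82.5, 4.8]] 90 0.0004561901559320775
```

```bash
python3 -m pendant '[[[0.7,-0.2,-1],[0,0,0]],[[1.4,-0.4,-1.5],[0,0,0]],[[2.1,-0.6,-2],[0,0,0]],[[2.8,-0.8,-2.5],[0,0,0]]]'
python3 -c "
from h import *
look((-3,-2,5))"
```

```text
time_s: 31.95
tcp_pos: [0.5055, 0.04, 0.1151]
ee_rot: [[0.999, 0.033, -0.018], [0.033, -0.999, -0.004], [-0.018, 0.003, -1.0]]
wrist_force: [-10.4, 0.8, -9.4]
gripper_width: 0.008
gripper_force: 5.6
[[-2.4, 155.3], [-1.3, -144.7], [-161.3, -145.3], [-162.4, 154.7], [-81.8, 5.0]] 90 0.00044011797006653276
```

```bash
python3 -m pendant '[[[0.6,-0.2,0],[0,0,0]],[[1.2,-0.4,0],[0,0,0]],[[1.8,-0.6,0],[0,0,0]]]'
python3 -c "
from h import *
look((-1.5,-2,5))"
```

```text
time_s: 32.3
tcp_pos: [0.5059, 0.0403, 0.1149]
ee_rot: [[0.999, 0.032, -0.022], [0.032, -0.999, -0.005], [-0.022, 0.004, -1.0]]
wrist_force: [-15.6, 1.1, -4.6]
gripper_width: 0.005
gripper_force: 7.7
[[-1.9, 155.3], [-1.7, -144.7], [-161.7, -144.8], [-161.9, 155.2], [-81.8, 5.2]] 90 0.00044215056917173675
```

```bash
python3 -m pendant '[[[0.5,-0.2,-0.2],[0,0,0]],[[1,-0.4,-0.4],[0,0,0]]]'
python3 -c "
from h import *
look((-1.5,-2,5))"
```

```text
time_s: 32.55
tcp_pos: [0.506, 0.0404, 0.115]
ee_rot: [[0.999, 0.032, -0.024], [0.032, -0.999, -0.006], [-0.024, 0.005, -1.0]]
wrist_force: [-16.2, -0.1, -6.5]
gripper_width: 0.004
gripper_force: 8.0
[[-1.9, 155.3], [-1.6, -144.7], [-161.6, -144.9], [-161.9, 155.1], [-81.8, 5.2]] 90 0.0004751549655426625
```

```bash
python3 -m pendant '[[[-6,0,0],[0,0,0]],[[-15,0,1],[0,0,0]],[[-25,0,3],[0,0,0]],[[-30,50,4],[0,0,0]],[[-30,100,4],[0,0,0]],[[-30,150,4],[0,0,0]],[[-30,200,4],[0,0,0]],[[-30,225,4],[0,0,0]],[[-30,225,4],[0,0,0]]]'
python3 - <<'E'
from h import *
c,p,q=look()
w=q[2]+(q[3]-q[2])*35/300;print(w,delta(w[0]-9-3,w[1],110))
E
```

```text
time_s: 33.5
tcp_pos: [0.4944, -0.1856, 0.1162]
ee_rot: [[0.999, 0.032, 0.004], [0.032, -0.999, -0.001], [0.004, 0.001, -1.0]]
wrist_force: [-0.3, 0.1, -0.6]
gripper_width: 0.005
gripper_force: 0.0
[[-1.9, 155.3], [-1.6, -144.7], [-161.6, -144.9], [-161.9, 155.1], [-81.8, 5.2]] 90 0.00047128124887915653
[-161.635 -109.9  ] (array([17.2,  1.8,  6.1]), array([ 0.0004, -0.0028, -0.0031]), array([ 0.51140039, -0.18535524,  0.11      ]))
```

```bash
python3 -m pendant '[[[5,0,5],[0,0,0]],[[10,0,5],[0,0,0]],[[13,0,5],[0,0,0]],[[15,0,5],[0,0,0]],[[17,0,5],[0,0,0]],[[18,0,5],[0,0,0]],[[19,0,5],[0,0,0]],[[20,0,4.5],[0,0,0]],[[21,0,4],[0,0,0]],[[22,0,3],[0,0,0]]]'
python3 -m pendant '[[[0.7,0,-0.5],[0,0,0]],[[1.4,0,-1],[0,0,0]],[[2.1,0,-1.5],[0,0,0]],[[2.8,0.2,-2],[0,0,0]]]'
```

```text
time_s: 34.55
tcp_pos: [0.5131, -0.1821, 0.1113]
ee_rot: [[0.999, 0.035, -0.006], [0.035, -0.999, 0.001], [-0.006, -0.001, -1.0]]
wrist_force: [-6.0, -1.4, -3.8]
gripper_width: 0.006
gripper_force: 2.6
time_s: 34.95
tcp_pos: [0.5134, -0.182, 0.1119]
ee_rot: [[0.999, 0.034, -0.013], [0.034, -0.999, 0.002], [-0.013, -0.003, -1.0]]
wrist_force: [-8.6, 0.4, -6.5]
gripper_width: 0.011
gripper_force: 4.1
```

```bash
python3 -m pendant '[[[0.7,0,-0.3],[0,0,0]],[[1.4,0,-0.6],[0,0,0]],[[2.1,0.2,-1],[0,0,0]]]'
python3 -m pendant '[[[0.6,0.2,-0.3],[0,0,0]],[[1.2,0.3,-0.5],[0,0,0]],[[1.8,0.4,-0.5],[0,0,0]]]'
python3 -c "
from h import *
look()"
```

```text
time_s: 35.25
tcp_pos: [0.5135, -0.182, 0.112]
ee_rot: [[0.999, 0.033, -0.018], [0.033, -0.999, 0.003], [-0.017, -0.003, -1.0]]
wrist_force: [-10.8, -0.0, -6.5]
gripper_width: 0.002
gripper_force: 5.5
time_s: 35.55
tcp_pos: [0.5136, -0.1821, 0.112]
ee_rot: [[0.999, 0.033, -0.022], [0.033, -0.999, 0.004], [-0.022, -0.004, -1.0]]
wrist_force: [-14.6, 2.1, -3.4]
gripper_width: 0.003
gripper_force: 7.2
[[-1.9, 155.3], [-1.6, -144.7], [-161.6, -144.9], [-161.9, 155.1], [-81.7, 5.2]] 90 0.0004892825272498637
```

```bash
python3 -m pendant '[[[0.6,0.2,-0.3],[0,0,0]],[[1.2,0.3,-0.6],[0,0,0]]]'
python3 -m pendant '[[[0.5,0.1,-0.3],[0,0,0]],[[1,0.2,-0.6],[0,0,0]]]'
python3 -c "
from h import *
look()"
```

```text
time_s: 35.8
tcp_pos: [0.5143, -0.1824, 0.1122]
ee_rot: [[0.999, 0.032, -0.023], [0.033, -0.999, 0.004], [-0.023, -0.005, -1.0]]
wrist_force: [-15.1, 0.5, -6.0]
gripper_width: -0.001
gripper_force: 7.1
time_s: 36.0
tcp_pos: [0.5144, -0.1824, 0.1123]
ee_rot: [[0.999, 0.032, -0.025], [0.032, -0.999, 0.004], [-0.025, -0.005, -1.0]]
wrist_force: [-15.6, 1.2, -7.6]
gripper_width: 0.008
gripper_force: 7.5
[[-2.1, 155.3], [-0.8, -144.7], [-160.8, -145.4], [-162.1, 154.6], [-81.5, 5.0]] 90 0.0004819433134912133
```

```bash
python3 -m pendant '[[[0.5,0.1,-0.3],[0,0,0]],[[0.8,0.2,-0.4],[0,0,0]]]'
python3 -m pendant '[[[-6,0,0],[0,0,0]],[[-15,0,1],[0,0,0]],[[-25,0,3],[0,0,0]],[[-40,-50,4],[0,0,0]],[[-40,-100,4],[0,0,0]],[[-40,-150,4],[0,0,0]],[[-40,-200,4],[0,0,0]],[[-40,-220,4],[0,0,0]],[[-40,-220,4],[0,0,0]]]'
python3 - <<'E'
from h import *
c,p,q=look()
w=q[3]+(q[2]-q[3])*35/300;print(w,delta(w[0]-9-3,w[1],110))
E
```

```text
time_s: 36.25
tcp_pos: [0.5144, -0.1824, 0.1123]
ee_rot: [[0.999, 0.032, -0.027], [0.032, -0.999, 0.005], [-0.027, -0.006, -1.0]]
wrist_force: [-15.5, 2.7, -7.3]
gripper_width: 0.011
gripper_force: 8.0
time_s: 37.15
tcp_pos: [0.4787, 0.0382, 0.1148]
ee_rot: [[0.999, 0.042, 0.005], [0.042, -0.999, 0.002], [0.005, -0.002, -1.0]]
wrist_force: [-0.1, 0.0, 0.3]
gripper_width: 0.004
gripper_force: 0.0
[[-2.2, 155.3], [-1.0, -144.7], [-161.0, -145.3], [-162.2, 154.6], [-81.6, 5.0]] 90 0.0004956718376605415
[-162.06        119.61166667] (array([24.6, -6.2,  4.6]), array([-0.0011, -0.0033,  0.0032]), array([0.50263043, 0.0439892 , 0.11      ]))
```

```bash
python3 -m pendant '[[[5,0,4],[0,0,0]],[[10,0,4],[0,0,0]],[[15,0,4],[0,0,0]],[[19,0,4],[0,0,0]],[[22,0,4],[0,0,0]],[[24,0,4],[0,0,0]],[[25,0,4],[0,0,0]],[[26,0,4],[0,0,0]],[[27,0,3.5],[0,0,0]],[[28,0,3],[0,0,0]]]'
python3 -m pendant '[[[0.7,0,-0.5],[0,0,0]],[[1.4,0,-1],[0,0,0]],[[2.1,0,-1.5],[0,0,0]],[[2.8,0,-2],[0,0,0]]]'
```

```text
time_s: 38.2
tcp_pos: [0.5052, 0.0362, 0.1106]
ee_rot: [[0.999, 0.036, -0.001], [0.036, -0.999, -0.0], [-0.001, 0.0, -1.0]]
wrist_force: [-2.5, -0.2, -0.4]
gripper_width: 0.005
gripper_force: 0.4
time_s: 38.6
tcp_pos: [0.5054, 0.0358, 0.1113]
ee_rot: [[0.999, 0.035, -0.007], [0.035, -0.999, -0.001], [-0.007, 0.001, -1.0]]
wrist_force: [-6.9, 2.6, -3.8]
gripper_width: 0.004
gripper_force: 3.3
```

```bash
python3 -m pendant '[[[0.8,-0.3,-0.3],[0,0,0]],[[1.6,-0.5,-0.6],[0,0,0]],[[2.4,-0.6,-1],[0,0,0]],[[3.2,-0.7,-1.2],[0,0,0]]]'
python3 -m pendant '[[[0.7,-0.2,-0.3],[0,0,0]],[[1.3,-0.4,-0.6],[0,0,0]]]'
python3 -c "
from h import *
look()"
```

```text
time_s: 39.0
tcp_pos: [0.5056, 0.0358, 0.1113]
ee_rot: [[0.999, 0.034, -0.014], [0.034, -0.999, -0.003], [-0.014, 0.003, -1.0]]
wrist_force: [-12.3, 2.9, -1.8]
gripper_width: 0.002
gripper_force: 6.1
time_s: 39.2
tcp_pos: [0.5057, 0.0358, 0.1114]
ee_rot: [[0.999, 0.033, -0.017], [0.033, -0.999, -0.004], [-0.017, 0.003, -1.0]]
wrist_force: [-13.2, 2.2, -3.2]
gripper_width: 0.008
gripper_force: 6.5
[[-2.3, 155.3], [-1.0, -144.7], [-161.0, -145.4], [-162.3, 154.6], [-81.6, 5.0]] 90 0.00048026097190979346
```

```bash
python3 -m pendant '[[[0.6,-0.2,-0.5],[0,0,0]],[[1.2,-0.3,-0.9],[0,0,0]],[[1.8,-0.4,-1.2],[0,0,0]]]'
python3 -m pendant '[[[0.5,-0.1,-0.2],[0,0,0]],[[0.9,-0.2,-0.4],[0,0,0]]]'
python3 -c "
from h import *
look()"
```

```text
time_s: 39.55
tcp_pos: [0.506, 0.0359, 0.1116]
ee_rot: [[0.999, 0.033, -0.021], [0.033, -0.999, -0.005], [-0.021, 0.004, -1.0]]
wrist_force: [-16.2, 2.4, -4.6]
gripper_width: 0.006
gripper_force: 7.4
time_s: 39.75
tcp_pos: [0.5062, 0.0359, 0.1117]
ee_rot: [[0.999, 0.032, -0.023], [0.032, -0.999, -0.005], [-0.023, 0.004, -1.0]]
wrist_force: [-15.8, 2.6, -6.6]
gripper_width: 0.006
gripper_force: 7.7
[[-1.8, 155.2], [-1.0, -144.8], [-161.0, -145.2], [-161.8, 154.8], [-81.4, 5.0]] 90 0.000491616829930139
```

```bash
python3 -m pendant '[[[0.5,-0.1,-0.2],[0,0,0]],[[0.5,-0.1,-0.2],[0,0,0]]]'
python3 -m pendant '[[[-6,0,0],[0,0,0]],[[-20,0,0],[0,0,0]],[[-40,0,0],[0,0,0]],[[-60,0,-20],[0,0,0]],[[-60,0,-50],[0,0,0]],[[-60,0,-90],[0,0,0]],[[-60,0,-90],[0,0,0]],[[-60,0,-90],[0,0,0]]]'
python3 - <<'E'
from h import *
c,p,q=look()
f=c["frame"][170:320,160:500,::-1];g=r.capture("scene")["frame"][140:280,120:390,::-1]
f=cv2.resize(f,(790,348));g=cv2.resize(g,(480,249));b=np.zeros((600,800,3),np.uint8);b[:348,:790]=f;b[350:599,:480]=g;cv2.imwrite("pics/fin.png",b)
print(r.sense()["joint_velocities"])
E
```

```text
time_s: 40.0
tcp_pos: [0.5062, 0.036, 0.1117]
ee_rot: [[0.999, 0.032, -0.024], [0.032, -0.999, -0.005], [-0.024, 0.004, -1.0]]
wrist_force: [-16.7, 2.3, -6.1]
gripper_width: 0.008
gripper_force: 8.0
time_s: 40.8
tcp_pos: [0.4568, 0.0365, 0.2076]
ee_rot: [[0.999, 0.036, 0.005], [0.036, -0.999, 0.002], [0.005, -0.002, -1.0]]
wrist_force: [-1.5, -0.2, -1.1]
gripper_width: 0.006
gripper_force: 0.0
[[-2.2, 155.3], [-1.0, -144.7], [-161.0, -145.4], [-162.2, 154.6], [-81.6, 5.0]] 90 0.0004937626945568434
[ 0.03661506  0.90825214 -0.57192035 -0.08879418 -0.17012789  0.03047624]
```

View pics/fin.png

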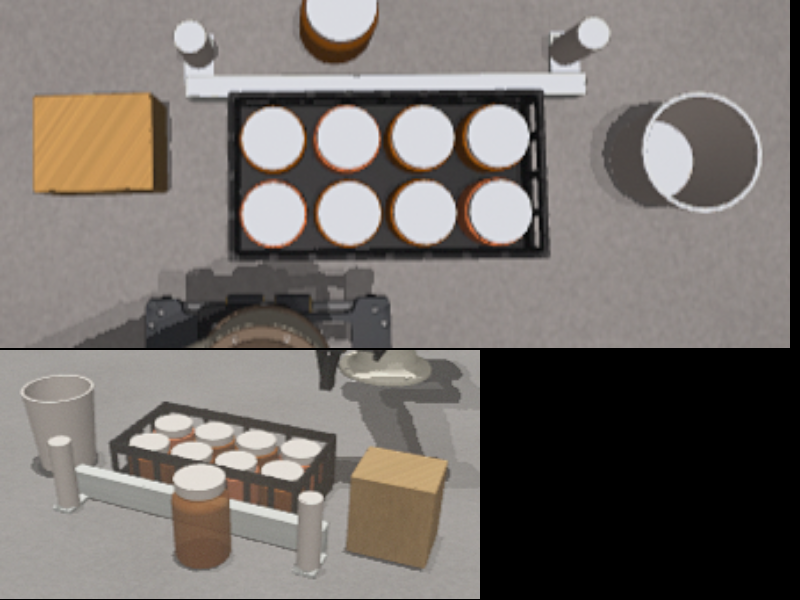

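The crate's far edge (composite y≈92, x 232–545) lies along the ledge with no bench visible between them. It is centred, and the tub, carton and jar haven't moved.

```bash
python3 -m pendant '[[[0,0,0],[0,0,0]],[[0,0,0],[0,0,0]],[[0,0,0],[0,0,0]]]'; python3 -c "
from station import r
print(r.finish_job())"
```

```text
time_s: 41.2
tcp_pos: [0.4558, 0.0361, 0.2055]
ee_rot: [[0.999, 0.036, -0.001], [0.036, -0.999, -0.001], [-0.001, 0.001, -1.0]]
wrist_force: [0.6, -0.9, -0.7]
gripper_width: 0.003
gripper_force: 0.0
the job is handed in; nothing more can be done
None
```

The crate now sits against the ledge along its far side, about 5 mm from the ledge's middle and flush to within about 1–2 mm by camera; I let go and handed the job in at 41 s, the highest push I read was about 20 N, and the tub, carton and jar were not moved.

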